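# Seat the tap key of the drinks jar, tight and closed

## Robot

A 7-joint arm with a two-finger parallel gripper is mounted at the origin on the work surface. World frame = base frame: x ahead of the robot, y to its left, z up, the work surface at z = 0. Lengths are in mm, angles in degrees, forces in N, time in s.
With the tool pointing down it reaches from about 425 to 925 mm from the base axis. Payload 6.8 kg.
Tool frame: the origin (TCP) lies midway between the tips of the shut fingers; the grasp point (between the pads) lies 19 mm behind it; z points along the fingers, y is the line along which they close (so a half turn about z gives the same grasp; the last joint's range is limited). The gripper opens to 88 mm and grips with 3 to 60 N. Pads are 20 mm wide; open, the fingers measure 115 mm over their backs; the gripper's body (75 mm by 178 mm) begins 61 mm behind the grasp point.
Start: joints at [-82.454, 27.33, 1.283, 89.118, -0.659, 63.558, -4.761], TCP at [160.313, 655.704, 222.664] pointing down, gripper open.
Joint ranges: [-169.35, 169.35], [-19.33, 120.38], [-80.79, 83.38], [13.8, 139.57], [-78.32, 258.32], [9.67, 109.79], [-169.56, 169.56]. Speed limits (degrees/s): [136.94, 136.94, 180, 180, 180, 180, 180].

## Interface

Orientations are given as [roll, pitch, yaw] about the fixed x, y, z axes, in that order (R = Rz(yaw) Ry(pitch) Rx(roll)).
In Python, from rig import r gives the robot as it stands.
- The arm moves only by the shell command python3 -m handwheel 'ROWS' [FORCE]. ROWS is JSON, one flat list of numbers, 7 for each row, row after row: the shift along the tool's x, y, z in units of 0.075 m (1.0 is 0.075 m), then the turn, a rotation vector about the tool's x, y, z in units of pi rad (1.0 is pi rad), then the gripper command: -1 is fully open, 1 is shut, values between are in proportion. In form: [x, y, z, wx, wy, wz, fingers, x, y, z, wx, wy, wz, fingers, ...]. A call has 1 to 10 rows; each row shifts and turns the commanded pose from where the row before left it, along the tool's axes as they then stand; what a row does not reach is not made up. A row lasts 1/10 s, in which the tool goes at most 50 mm and 8.59 degrees, less where a joint would pass 70% of its speed; a pose out of reach is approached as far as the arm can. A call with a number of a shift or a turn outside -1 to 1 is refused whole. A call with a gripper value outside its range is refused whole. The fingers move at their own pace and stop on an object; FORCE is the grip in N (left out, the last holds). Time passes only in rows, so rows that do not move let the fingers close. It gives the time, the measured TCP pose, the force, the opening and the grip force at its end, in the units of the state.
- r.observe(): the state, without advancing time (a new reading comes with each control period).
- r.snapshot(name): name is "scene" or "top"; returns a dict with "frame" (384x512x3 uint8, red, green, blue), "z_map" (384x512 float32, mm along the optical axis (not along the pixel's ray), 0 where there is no reading), "K" (3x3 intrinsics, pixels), "rvec" (rotation vector, rad) and "tvec" (3), from world to camera coordinates, as OpenCV has them. Camera axes: x right, y down, z forward; pixel columns grow to the right and rows downward; lengths in mm; the calibration is good to about 2 mm. A picture is of the moment at which its call begins.
- r.close_job(): hands the job in; it is judged then, once.
The state is a dict: "time": time; "joint_positions": joint angles; "qvel": joint speeds; "effort": joint torques, N m; "eef_pos": TCP position; "tcp_rot": TCP orientation; "ft_force": force on the tool from outside, world axes, zero at the start; "moment": the same for the moment, N m; "finger_gap": finger opening in mm; "grasp_force": force on a finger pad.
Only numpy, scipy, OpenCV 4.12 (cv2) and the standard library are available. Lean on these libraries where they do the work, as an engineer would, in place of code of your own. Each camera call takes 0.05 s, during which the arm holds its last target. There are 200 camera calls.

## Task

The tap of the drinks jar has been rinsed: lift its brass key out of the shot glass and set it in the tap with the handle in line with the barrel. Then turn it a quarter turn to closed, handle square across the barrel, while pressing it down firmly all the way round, so that it works tight into its tapered hole and holds when you let go. Leave the glass standing and everything else where it is.

Things in the scene. Friction and masses are not known exactly. Their poses are not given: they have to be found in the camera images.
- key_grip (a point): Centre of the flat handle of the loose brass tap key (0.1 kg): 42 mm wide along x, 10 mm thick along y, 36 mm tall along z, which points up out of the key. Pinch it from above across its thickness. Collar underside 34 mm below. At the start the key stands upright in the shot glass, collar on the rim, turned any way, up to 3 mm off its centre.
- key_collar (a point): Same key and axes: centre of the underside of its round collar (37 mm across, 6 mm thick). The tapered plug hangs from here, 23.5 mm across at the collar, 13.5 mm at the tip 58 mm below. Home and tight: at most 5 mm above socket. It never bottoms out.
- socket (a point): Mouth centre of the tapered hole in the steel tap, on top of its upright body (39 mm across), 156 mm above the shelf; fixed. z up, y along the barrel towards the jar (-y: spout), x square across it. Closed: the key's x lies along this x, either way round. The hole is 22 mm wide at the mouth, 13.8 mm at its lower end 48 mm down, open below; same taper as the plug: 1 mm off centre, the key touches 12 mm early; let it give way sideways.
- tap_axis (a point): Point of the barrel's axis 24 mm below socket, same axes. How the key goes in: dropped in, it stays loose, collar 9 mm above the mouth. Pressed straight with 15 N it gives only 2 mm. Pressed with 13 to 18 N all through a quarter turn it works in 4 mm or more and holds by friction (turning takes up to 0.6 N m: grip hard; short turns with the press renewed also serve).
- glass_rim (a point): Centre of the rim of a thick clear shot glass, 74 mm tall, 41 mm outside and 30 mm inside, loose on the shelf (0.16 kg); its foot is 74 mm below. It holds the key at the start.
- drinks_jar: Empty drinks jar with tap, stand and lid, one fixed piece. Origin on the shelf straight below the hole of the tap, axes as socket. Glass jar 154 mm across, centre 157 mm along +y, steel lid with its top 231 mm above the shelf, on a wooden stand 190 mm by 180 mm by 90 mm high. Barrel axis 132 mm above the shelf; spout at 49 mm along -y, its end 85 mm above the shelf.
- waffle_iron: Closed black waffle iron, 235 mm by 225 mm, 98 mm high, handle to its -x; loose, 2.3 kg. Origin under its centre. Leave alone.
- plates: Stack of two white ceramic plates, 210 mm across, 24 mm high; loose. Origin under the centre. Leave alone.
- ladle: Stainless steel ladle lying on the shelf; origin under its bowl (90 mm across), handle along its -x to 297 mm, up to 53 mm high; loose. Leave alone.
- tongs_in_clip: Red silicone tongs held upright by a spring clip on a steel foot, 75 mm by 60 mm, 230 mm high; fixed. Origin under the middle. Leave alone.
Things that resemble listed ones, but are neither listed nor needed, are in the scene too. What is shaped like the part that bears key_grip but purple is not meant.

How it is judged (in metres and radians):
On the way, in this order (a step that is already met when the one before it is completed fails the run):
1. the key stands in the tap with its handle in line with the barrel (within 25 degrees) (horizontal distance between key_collar and socket below 0.004 m and angle between key_grip's own z axis and vertical below 0.1 rad and z of key_collar in the frame of socket below 0.014 m and angle between the x axis of key_grip and the x axis of socket, either way round above 1.13 rad), for 0.1 s.
2. on the way round (25 to 60 degrees short of closed) it is already biting under the press: collar less than 7 mm above the mouth (horizontal distance between key_collar and socket below 0.004 m and angle between key_grip's own z axis and vertical below 0.1 rad and z of key_collar in the frame of socket below 0.007 m and angle between the x axis of key_grip and the x axis of socket, either way round between 0.44 and 1.05 rad), for 0.1 s.
At the end, for the whole second after the job is handed in: The key sits in the tap, upright (within 4 degrees) and centred (3 mm), worked in so far that its collar stands at most 5.5 mm above the mouth, handle square across the barrel within 11 degrees, let go and holding; the shot glass stands upright (z of key_collar in the frame of socket between -0.002 and 0.0055 m and horizontal distance between key_collar and socket below 0.003 m and angle between key_grip's own z axis and vertical below 0.07 rad and angle between the x axis of key_grip and the x axis of socket, either way round below 0.2 rad and angle between glass_rim's own z axis and vertical below 0.1 rad); the robot touches nothing.
It fails at once if the shot glass is knocked over or shifted by more than 40 mm (angle between glass_rim's own z axis and vertical above 0.6 rad or distance of glass_rim from where it was at the start of the episode above 0.04 m).
It fails at once if the waffle iron, plates or ladle are shifted by more than 20 mm (distance of any of waffle_iron, plates, ladle from where it was at the start of the episode above 0.02 m).
It also fails if it takes over 64 s, if anything falls off the work surface, if the arm or the gripper's body presses on something with over 40 N, if the wrist force passes 120 N, or if a joint passes its speed limit or range.

## Working session

There is one attempt and no reset: what is moved stays moved. The work goes in short steps, Python scripts to look and compute and a shell command to move; the robot and the scene stay as the last step left them, time stands still between calls to the robot, and variables do not carry over. Pictures are saved under pics/ and viewed, at most 10 in all, crops included, and the job is handed in when it is done.

```bash
mkdir -p pics; ls; python3 - <<'E'
from rig import r
import cv2,numpy as np
for n in("scene","top"):
    s=r.snapshot(n); cv2.imwrite(f"pics/{n}0.png",s["frame"][:,:,::-1]); np.savez(f"{n}0.npz",**s)
    R=cv2.Rodrigues(s["rvec"])[0]; print(n,s["K"].round(1).tolist(),(-R.T@s["tvec"].ravel()).round(0),R.round(2).tolist())
o=r.observe();print(o)
E
```

```text
pics
scene [[367.6, 0.0, 256.6], [0.0, 367.6, 191.4], [0.0, 0.0, 1.0]] [1508.  150.  863.] [[-0.2, 0.98, 0.02], [0.58, 0.14, -0.8], [-0.79, -0.15, -0.6]]
top [[400.8, 0.0, 249.7], [0.0, 400.8, 190.3], [0.0, 0.0, 1.0]] [ 181.  -46. 1654.] [[0.03, -1.0, -0.0], [-0.98, -0.03, -0.21], [0.21, 0.01, -0.98]]
{'time': 0.1, 'joint_positions': array([-82.4555515 ,  27.36913394,   1.28171966,  89.16983251,
        -0.65914317,  63.55864589,  -4.76183821]), 'qvel': array([-0.07929926, -0.06866214,  0.01248039, -0.10147648, -0.04564794,
       -0.05874641,  0.06420116]), 'effort': array([ 3.81932288e-03, -5.84095180e+01,  1.53997377e+00, -2.73315418e+01,
       -5.41517639e-02,  1.31300060e-02,  4.73990485e-05]), 'eef_pos': array([160.20263275, 655.17377313, 221.82275763]), 'tcp_rot': array([-1.79910021e+02,  6.96384720e-03,  1.66260987e+02]), 'ft_force': array([0.33865264, 0.89142989, 0.24151925]), 'moment': array([ 0.0151827,  0.0196743, -0.008063 ]), 'grasp_force': 0.0, 'finger_gap': 87.63588744688981}
```

View pics/scene0.png

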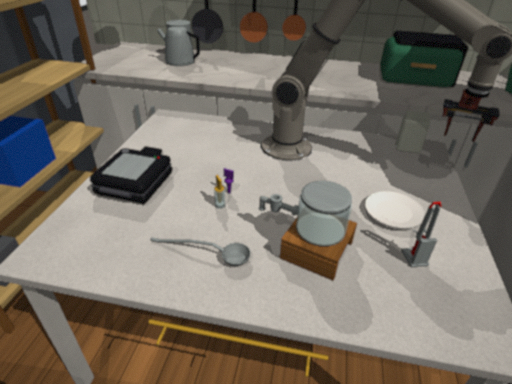

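View pics/top0.png

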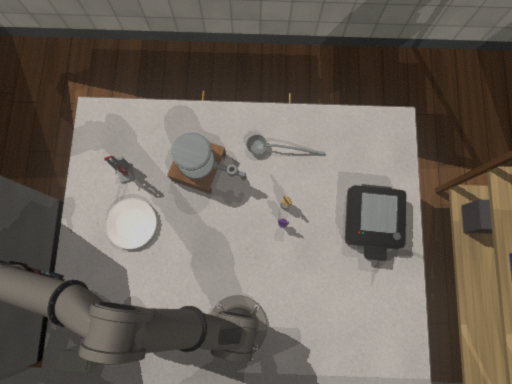

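```bash
cat > h.py <<'E'
import cv2,numpy as np
def load(n):
    s=dict(np.load(n+".npz")); return s
def pts(s,m):
    v,u=np.nonzero(m&(s["z_map"]>0)); z=s["z_map"][v,u]
    c=np.linalg.inv(s["K"])@np.c_[u,v,np.ones(len(u))].T*z
    R=cv2.Rodrigues(s["rvec"])[0]; return (R.T@(c-s["tvec"].reshape(3,1))).T,u,v
def plane(s,u,v,z):
    R=cv2.Rodrigues(s["rvec"])[0]; o=-R.T@s["tvec"].ravel(); d=R.T@np.linalg.inv(s["K"])@[u,v,1.]
    return o+d*(z-o[2])/d[2]
E
python3 - <<'E'
from h import *
im=[]
for n,(x,y) in(("scene0",(200,160)),("top0",(215,150))):
    s=load(n); f=s["frame"]; c=f[y:y+75,x:x+100,::-1]
    im.append(cv2.resize(c,(800//2,300),interpolation=cv2.INTER_CUBIC))
    h=cv2.cvtColor(f,cv2.COLOR_RGB2HSV); reg=np.zeros(f.shape[:2],bool); reg[y:y+75,x:x+100]=1
    m=reg&(h[...,0]>10)&(h[...,0]<32)&(h[...,1]>90)
    P,u,v=pts(s,m); print(n,"brass")
    for p,a,b in sorted(zip(P,u,v),key=lambda q:-q[0][2]): print(a,b,p.round(0),f[b,a],end=" | ")
    print()
    P,u,v=pts(s,reg); k=(P[:,2]>30); P,u,v=P[k],u[k],v[k]
    print("high")
    for a in (P[:,2]>146)&(P[:,2]<166)&(np.abs(u-(270 if n=="scene0" else 232))<14),: 
        print(np.c_[u[a],v[a],P[a].round(0)].astype(int).tolist())
cv2.imwrite("pics/crop0.png",np.hstack(im))
E
```

```text
scene0 brass
218 176 [ 486. -183.  128.] [188 156  97] | 217 176 [ 487. -186.  127.] [177 137  53] | 217 177 [ 492. -184.  127.] [151 114  36] | 220 180 [ 507. -169.  127.] [177 139  59] | 220 178 [ 495. -173.  127.] [191 165 122] | 217 175 [ 480. -188.  127.] [186 154  97] | 216 175 [ 480. -192.  127.] [177 150 108] | 220 179 [ 500. -171.  126.] [188 152  81] | 216 176 [ 486. -190.  126.] [151 123  69] | 219 179 [ 500. -175.  126.] [174 136  48] | 221 181 [ 510. -165.  125.] [166 144 101] | 219 180 [ 506. -173.  125.] [146 115  37] | 218 178 [ 494. -180.  125.] [163 125  45] | 221 180 [ 504. -167.  125.] [187 161 111] | 218 179 [ 500. -179.  125.] [138 105  33] | 220 181 [ 509. -169.  124.] [146 115  44] | 296 220 [653. 114. 124.] [82 61 43] | 219 181 [ 509. -172.  124.] [112  84  21] | 216 177 [ 488. -190.  124.] [127 106  68] | 296 221 [657. 114. 123.] [81 64 50] | 219 177 [ 485. -179.  123.] [191 164 118] | 218 177 [ 486. -183.  123.] [183 148  76] | 219 178 [ 491. -178.  123.] [189 154  84] | 217 178 [ 492. -185.  123.] [120  91  31] | 218 180 [ 502. -178.  122.] [105  80  20] |
[... 15875 characters left out ...]
234, 170, 587, 29, 157], [235, 170, 588, 26, 154], [236, 170, 588, 22, 155], [227, 171, 582, 56, 157], [228, 171, 584, 53, 153], [229, 171, 584, 49, 153], [234, 171, 583, 29, 158], [235, 171, 584, 25, 157], [227, 172, 579, 56, 156], [228, 172, 579, 52, 155], [229, 172, 580, 49, 154], [230, 172, 580, 45, 153], [231, 172, 581, 41, 150], [232, 172, 579, 37, 158], [233, 172, 580, 33, 156], [234, 172, 578, 29, 163], [235, 172, 581, 25, 152], [228, 173, 577, 53, 149], [229, 173, 574, 48, 159], [230, 173, 576, 45, 152], [231, 173, 576, 41, 154], [232, 173, 575, 37, 156], [233, 173, 576, 33, 154], [234, 173, 576, 29, 154], [230, 174, 571, 44, 155], [231, 174, 572, 41, 152], [232, 174, 572, 37, 153]]
```

View pics/crop0.png

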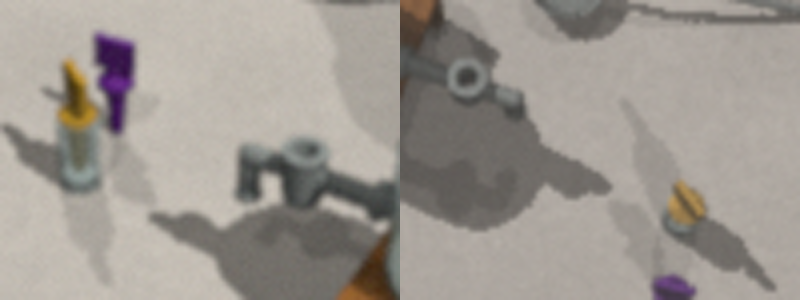

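```bash
cat >> h.py <<'E'
def big(s,x0,y0,w,h,k=8): return cv2.resize(s["frame"][y0:y0+h,x0:x0+w],None,fx=k,fy=k,interpolation=cv2.INTER_CUBIC)
def uv(x,y,x0,y0,k=8): return x0+(x+.5)/k-.5, y0+(y+.5)/k-.5
E
python3 - <<'E'
from h import *
ims=[]
for n,(tx,ty) in(("scene0",(276,198)),("top0",(232,169))):
    s=load(n); f=s["frame"]; h=cv2.cvtColor(f,cv2.COLOR_RGB2HSV)
    P,u,v=pts(s,(h[...,0]>10)&(h[...,0]<32)&(h[...,1]>75)&(np.hypot(*(np.indices(f.shape[:2])-np.array([188,220] if n=="scene0" else [200,287]).reshape(2,1,1)))<18))
    k=P[:,2]>121; Q=np.array([plane(s,a,b,126) for a,b in zip(u[k],v[k])])[:,:2]
    w=np.linalg.eigh(np.cov(Q.T))[1][:,1]; e=(Q-Q.mean(0))@w
    print(n,"handle",Q.mean(0).round(1),(Q.mean(0)+w*(e.max()+e.min())/2).round(1),"len",np.ptp(e),"ang",np.degrees(np.arctan2(w[1],w[0]))%180)
    k=(P[:,2]<90)&(P[:,2]>70); Q=np.array([plane(s,a,b,80) for a,b in zip(u[k],v[k])],np.float32)[:,:2]
    print(" collar",cv2.minEnclosingCircle(Q))
    # lid
    P,u,v=pts(s,np.ones(f.shape[:2],bool)); k=(P[:,2]>218)&(P[:,2]<245)&(P[:,0]>500)&(np.hypot(P[:,0]-650,P[:,1]-150)<150)
    Q=np.array([plane(s,a,b,231) for a,b in zip(u[k],v[k])],np.float32)[:,:2]
    print(" lid",cv2.minEnclosingCircle(Q),np.median(Q,0),(Q.max(0)+Q.min(0))/2,len(Q))
    k=(np.hypot(u-tx,v-ty)<9)&(P[:,2]>145)&(P[:,2]<167); Q=np.array([plane(s,a,b,156) for a,b in zip(u[k],v[k])],np.float32)[:,:2]
    print(" tap",cv2.minEnclosingCircle(Q),(Q.max(0)+Q.min(0))/2)
    b=big(s,tx-16,ty-12,33,25,12); ims.append(cv2.copyMakeBorder(b[:,:,::-1],0,0,0,4,0))
    print(cv2.cvtColor(f,cv2.COLOR_RGB2GRAY)[ty-8:ty+9,tx-9:tx+10])
cv2.imwrite("pics/tap.png",np.hstack(ims))
E
```

```text
scene0 handle [ 496.4 -178.3] [ 495.6 -178.9] len 41.43475072892339 ang 36.883681264189164Traceback (most recent call last):
  File "<stdin>", line 10, in <module>
cv2.error: OpenCV(4.12.0) /io/opencv/modules/imgproc/src/shapedescr.cpp:201: error: (-215:Assertion failed) count >= 0 && (depth == CV_32F || depth == CV_32S) in function 'minEnclosingCircle'
```

```bash
python3 - <<'E'
from h import *
ims=[]
def circ(Q): return np.round([*cv2.minEnclosingCircle(Q)[0],cv2.minEnclosingCircle(Q)[1],*((Q.max(0)+Q.min(0))/2)],1)
for n,(tx,ty) in(("scene0",(276,198)),("top0",(232,169))):
    s=load(n); f=s["frame"]; h=cv2.cvtColor(f,cv2.COLOR_RGB2HSV)
    proj=lambda u,v,k,z: np.array([plane(s,a,b,z)[:2] for a,b in zip(u[k],v[k])]).astype(np.float32)
    P,u,v=pts(s,(h[...,0]>10)&(h[...,0]<32)&(h[...,1]>75)&(np.hypot(*(np.indices(f.shape[:2])-np.array([188,220] if n=="scene0" else [200,287]).reshape(2,1,1)))<18))
    Q=proj(u,v,P[:,2]>121,126)
    w=np.linalg.eigh(np.cov(Q.T))[1][:,1]; e=(Q-Q.mean(0))@w
    print(n,"handle",Q.mean(0).round(1),(Q.mean(0)+w*(e.max()+e.min())/2).round(1),"len",np.ptp(e),"ang",np.degrees(np.arctan2(w[1],w[0]))%180)
    print(" collar",circ(proj(u,v,(P[:,2]<90)&(P[:,2]>72),80)))
    P,u,v=pts(s,np.ones(f.shape[:2],bool)); k=(P[:,2]>218)&(P[:,2]<245)&(P[:,0]>500)&(np.hypot(P[:,0]-680,P[:,1]-150)<150)
    Q=proj(u,v,k,231); print(" lid",circ(Q),np.median(Q,0),len(Q))
    k=(np.hypot(u-tx,v-ty)<9)&(P[:,2]>145)&(P[:,2]<167); print(" tap",circ(proj(u,v,k,156)))
    b=big(s,tx-16,ty-12,33,25,12); ims.append(cv2.copyMakeBorder(b[:,:,::-1],0,0,0,4,cv2.BORDER_CONSTANT))
    print(cv2.cvtColor(f,cv2.COLOR_RGB2GRAY)[ty-8:ty+9,tx-9:tx+10])
cv2.imwrite("pics/tap.png",np.hstack(ims)[:,:800])
E
```

```text
scene0 handle [ 496.4 -178.3] [ 495.6 -178.9] len 41.434746846301316 ang 36.88368042723246
 collar [ 496.3 -178.7   19.7  496.8 -179.2]
 lid [653.5 190.1  77.5 653.9 188.6] [657.29803 189.95074] 1323
 tap [601.9  40.7  24.3 602.   40.4]
[[187 189 184 187 187 185 185 186 188 189 186 184 183 184 188 187 190 188
  188]
 [185 185 183 184 188 186 187 186 187 189 189 186 182 188 185 189 188 188
  187]
 [184 183 182 186 187 185 185 183 184 185 184 184 186 185 189 187 189 190
  189]
 [183 184 184 185 182 180 174 177 175 176 177 180 180 185 188 189 189 191
  189]
 [183 185 184 183 176 167 163 154 152 153 157 162 169 177 180 184 189 189
  187]
 [185 185 183 177 167 155 141 134 127 126 127 133 146 161 172 184 185 185
  186]
 [173 178 178 166 151 144 127 117 110 104  97  98 119 143 159 177 185 186
  185]
 [153 154 155 151 144 135 126 113 107  98  82  80 107 137 152 168 179 182
  184]
 [129 117 118 121 134 140 134 122 110  99  91  95 117 140 151 164 179 184
  187]
 [ 99  85  84  86 112 132 143 138 129 118 117 122 133 143 145 165 181 190
  186]
 [ 76  72  70  70  85 109 125 134 132 133 132 137 135
[... 1427 characters left out ...]
  66  63  65  70 106 129 124 115 150 164 167
  167]
 [ 86  84  83  89 129 133  94  68  68  75  84 118 131 118 101 126 149 163
  163]
 [103 100  92  93 126 133 114  94  96 108 116 130 130 101  85  91 113 140
  143]
 [105 107 106 105 112 124 129 132 128 132 134 128 107  89  87  90 120 128
  125]
 [104 103 104 105  95  96 115 126 128 129 126 104  84  82  83  89 120 128
  132]
 [105 104 105 106 102  86  78  85  93  93  83  78  80  83  82  87 106 117
  122]
 [106 107 106 106 108  97  86  77  76  78  76  82  94  94  90  87  95  98
  104]
 [108 107 107 108 109 105 103  96  88  87  93 100 106 104 104 104  97  91
   86]
 [107 107 107 107 107 107 106 106 105 106 105 105 102 107 106 107 103  96
   76]]
```

View pics/tap.png

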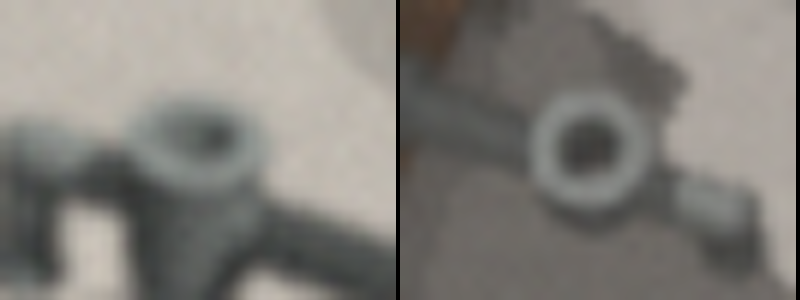

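```bash
python3 -m handwheel '[0,0,-0.65,0,0,0,-1, 0,0,-0.65,0,0,0,-1]' 30; python3 -m handwheel '[-0.517,-0.32,0,0,0,0,-1,-0.517,-0.32,0,0,0,0,-1,-0.517,-0.32,0,0,0,0,-1,-0.517,-0.32,0,0,0,0,-1,-0.517,-0.32,0,0,0,0,-1,-0.517,-0.32,0,0,0,0,-1,-0.517,-0.32,0,0,0,0,-1,-0.517,-0.32,0,0,0,0,-1,-0.517,-0.32,0,0,0,0,-1,-0.517,-0.32,0,0,0,0,-1]'; python3 -m handwheel '[-0.16,-0.6,0,0,0,0,-1,-0.16,-0.6,0,0,0,0,-1,-0.16,-0.6,0,0,0,0,-1,-0.16,-0.6,0,0,0,0,-1,-0.16,-0.6,0,0,0,0,-1,-0.16,-0.6,0,0,0,0,-1,-0.16,-0.6,0,0,0,0,-1,-0.16,-0.6,0,0,0,0,-1,-0.16,-0.6,0,0,0,0,-1,-0.16,-0.6,0,0,0,0,-1]'
```

```text
time: 0.3
eef_pos: [160.1, 654.4, 319.1]
tcp_rot: [-179.7, 0.0, 166.3]
ft_force: [-0.2, 1.0, 0.6]
finger_gap: 87.6
grasp_force: 0.0
time: 1.3
eef_pos: [480.8, 328.8, 319.9]
tcp_rot: [-180.0, -0.0, 166.3]
ft_force: [-0.3, 0.0, 0.5]
finger_gap: 87.9
grasp_force: 0.0
time: 2.3
eef_pos: [489.1, -136.9, 320.1]
tcp_rot: [180.0, -0.0, 166.3]
ft_force: [-0.0, -0.3, -0.1]
finger_gap: 87.6
grasp_force: 0.0
```

```bash
python3 -m handwheel '[0,0,0,0,0,0.047,-0.2,0,0,0,0,0,0.047,-0.2,0,0,0,0,0,0.047,-0.2,0,0,0,0,0,0.047,-0.2,0,0,0,0,0,0.047,-0.2,0,0,0,0,0,0.047,-0.2,0,0,0,0,0,0.047,-0.2,0,0,0,0,0,0.047,-0.2,0,0,0,0,0,0.047,-0.2,0,0,0,0,0,0.047,-0.2]'; python3 -m handwheel '[0,0,0.3,0,0,0.047,-0.2,0,0,0.3,0,0,0.047,-0.2,0,0,0.3,0,0,0.047,-0.2,0,0,0.3,0,0,0.047,-0.2,0,0,0,0,0,0.047,-0.2,0,0,0,0,0,0,-0.2,0,0,0,0,0,0,-0.2]'
```

```text
time: 3.3
eef_pos: [489.3, -135.1, 319.8]
tcp_rot: [-180.0, -0.0, 81.3]
ft_force: [0.4, 0.6, 0.0]
finger_gap: 52.2
grasp_force: 0.0
time: 4.0
eef_pos: [489.8, -135.1, 230.3]
tcp_rot: [180.0, 0.0, 39.6]
ft_force: [-0.8, -0.4, 0.9]
finger_gap: 53.1
grasp_force: 0.0
```

```bash
cat >> h.py <<'E'
def px(s,p): return cv2.projectPoints(np.array(p,float).reshape(-1,3),s["rvec"],s["tvec"],s["K"],None)[0].reshape(-1,2)
def shot(tag):
    from rig import r
    for n in("scene","top"): np.savez(f"{n}{tag}.npz",**r.snapshot(n))
def crop(s,c,w,h,k,marks):
    x0,y0=int(c[0]-w//2),int(c[1]-h//2); b=big(s,x0,y0,w,h,k)[:,:,::-1].copy()
    for p,col in marks:
        q=(np.array(px(s,p)[0])-[x0,y0]+.5)*k-.5; cv2.drawMarker(b,tuple(int(t) for t in q),col,cv2.MARKER_CROSS,14,1)
    return b
E
python3 - <<'E'
from h import *; shot(1)
o=np.array([489.8,-135.1,230.3]); a=np.radians(39.6); ty=np.array([np.sin(a),-np.cos(a),0])
ims=[]
for n in("scene1","top1"):
    s=load(n); ims.append(crop(s,px(s,o-[0,0,40])[0],50,70,8,[(o,(0,255,0)),(o+ty*26.5,(255,255,0)),(o-ty*26.5,(255,255,0)),((490,-179.5,126),(255,0,255))]))
cv2.imwrite("pics/cal1.png",np.hstack(ims))
# table & height consistency
for n in("scene0","top0"):
    s=load(n); P,u,v=pts(s,np.ones((384,512),bool)); k=(np.abs(P[:,2])<15)&(np.hypot(P[:,0]-550,P[:,1]+50)<250); A=np.c_[P[k,:2],np.ones(k.sum())]; print(n,np.linalg.lstsq(A,P[k,2],rcond=None)[0],np.median(P[k,2]))
E
```

```text
scene0 [ 2.81629967e-03  1.03877496e-03 -1.55304996e+00] -0.21284187371514765
top0 [ 1.17375575e-03  1.68909073e-04 -3.60794144e-01] 0.23184038730263645
```

View pics/cal1.png

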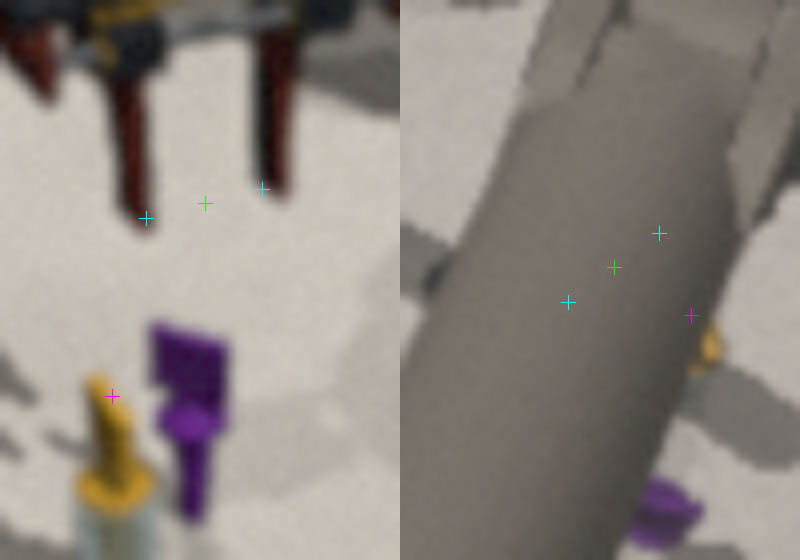

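```bash
python3 -m handwheel '[-0.18,0.231,0,0,0,0,-0.2,-0.18,0.231,0,0,0,0,-0.2,0,0,0.3,0,0,0,-0.2,0,0,0.3,0,0,0,-0.2,0,0,0.3,0,0,0,-0.2,0,0,0.3,0,0,0,-0.2,0,0,0.2,0,0,0,-0.2,0,0,0,0,0,0,-0.2]'; python3 -m handwheel '[0,0,0.2,0,0,0,-0.2,0,0,0.18,0,0,0,-0.2,0,0,0,0,0,0,-0.2,0,0,0,0,0,0,-0.2]'
```

```text
time: 4.9
eef_pos: [489.8, -178.7, 123.8]
tcp_rot: [-179.9, 0.1, 39.4]
ft_force: [0.7, 0.1, -0.1]
finger_gap: 52.7
grasp_force: 0.0
time: 5.3
eef_pos: [490.6, -179.1, 96.5]
tcp_rot: [-180.0, 0.0, 39.4]
ft_force: [-0.2, 0.4, 0.7]
finger_gap: 52.8
grasp_force: 0.0
```

```bash
python3 -m handwheel '[0,0,0.09,0,0,0,-0.2,0,0,0,0,0,0,0.3,0,0,0,0,0,0,0.6,0,0,0,0,0,0,0.9,0,0,0,0,0,0,1,0,0,0,0,0,0,1,0,0,0,0,0,0,1,0,0,0,0,0,0,1,0,0,0,0,0,0,1]' 15
python3 - <<'E'
from h import *; shot(2)
s=load("scene2"); cv2.imwrite("pics/grip.png",crop(s,px(s,(491,-179,110))[0],70,60,10,[((490.6,-179,90),(0,255,0))]))
E
```

```text
time: 6.2
eef_pos: [490.7, -179.0, 89.9]
tcp_rot: [-180.0, -0.0, 39.4]
ft_force: [0.7, 0.7, 1.8]
finger_gap: 11.3
grasp_force: 15.0
```

View pics/grip.png

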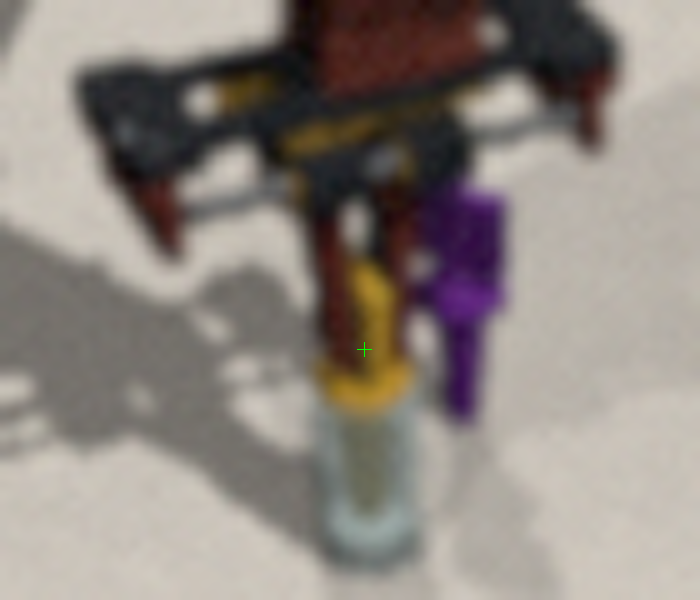

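```bash
python3 -m handwheel '[0,0,0,0,0,0,1,0,0,0,0,0,0,1,0,0,-0.1,0,0,0,1,0,0,-0.1,0,0,0,1,0,0,-0.3,0,0,0,1,0,0,-0.4,0,0,0,1,0,0,-0.4,0,0,0,1,0,0,-0.4,0,0,0,1,0,0,-0.4,0,0,0,1,0,0,-0.2,0,0,0,1]' 58
python3 - <<'E'
from h import *
S=load("scene0");T=load("top0")
a,b=(275.96,197.3),(231.25,169.0)
print(plane(S,*a,156),plane(T,*b,156))
def tri(a,b):
    Pm=[s["K"]@np.c_[cv2.Rodrigues(s["rvec"])[0],s["tvec"].ravel()] for s in(S,T)]
    X=cv2.triangulatePoints(*Pm,np.array(a,float),np.array(b,float)).ravel(); return X[:3]/X[3]
print("tri tap",tri(a,b))
# lid top edge circle by brightness: print lid hull ellipse in px from depth z>225
for s in(S,T):
    P,u,v=pts(s,np.ones((384,512),bool)); k=(P[:,2]>224)&(P[:,2]<245)&(np.hypot(P[:,0]-645,P[:,1]-189)<110)
    h=cv2.convexHull(np.c_[u[k],v[k]].astype(np.float32)); e=cv2.fitEllipse(h); print("lid px",e,plane(s,*e[0],231))
E
```

```text
time: 7.3
eef_pos: [491.5, -179.9, 265.4]
tcp_rot: [179.9, -0.2, 39.3]
ft_force: [1.1, -0.2, -1.0]
finger_gap: 9.8
grasp_force: 58.0
[596.33737276  40.57147653 156.        ] [591.33457872  40.31089592 156.        ]
tri tap [592.2258303   40.30473463 152.83963391]
lid px ((326.0401916503906, 195.9921112060547), (30.799612045288086, 51.42451858520508), 99.8397216796875) [653.9077503  190.06075608 231.        ]
lid px ((190.803955078125, 150.81051635742188), (37.046939849853516, 38.867794036865234), 74.22359466552734) [635.81812838 189.23808742 231.        ]
```

```bash
python3 -m handwheel '[0.417,-0.201,0,0,0,0,1,0.417,-0.201,0,0,0,0,1,0.417,-0.201,0,0,0,0,1,0.417,-0.201,0,0,0,0,1,0.417,-0.201,0,0,0,0,1,0.417,-0.201,0,0,0,0,1,0.417,-0.201,0,0,0,0,1]'; python3 -m handwheel '[0,0,0.05,0,0,-0.0427,1,0,0,0.05,0,0,-0.0427,1,0,0,0.05,0,0,-0.0427,1,0,0,0.05,0,0,-0.0427,1,0,0,0,0,0,0,1,0,0,0,0,0,0,1,0,0,0,0,0,0,1]'
python3 - <<'E'
from h import *; shot(3)
from rig import r
o=r.observe(); c=o["eef_pos"]-[0,0,15]; print(o["eef_pos"],o["tcp_rot"])
s=load("scene3"); b=crop(s,px(s,c-[0,0,35])[0],70,60,10,[(c,(0,255,0)),(c-[0,0,58],(0,255,0)),((594,40.4,156),(255,0,255))])
print(px(s,c-[0,0,35])[0],px(s,[c,c-[0,0,58],(594,40.4,156)])); cv2.imwrite("pics/hover.png",b)
E
```

```text
time: 8.0
eef_pos: [593.4, 42.5, 263.0]
tcp_rot: [180.0, -0.0, 39.3]
ft_force: [0.2, 0.5, -1.9]
finger_gap: 9.8
grasp_force: 58.0
time: 8.7
eef_pos: [593.2, 41.2, 247.8]
tcp_rot: [180.0, -0.0, 69.9]
ft_force: [1.0, 0.2, -0.3]
finger_gap: 10.1
grasp_force: 58.0
[593.17023315  41.38519302 247.66151228] [ 1.79980456e+02 -3.87074398e-03  7.00151076e+01]
[277.12654624 186.05793335] [[277.7828042  176.71506718]
 [276.70834403 192.0117008 ]
 [276.02581643 196.85054024]]
```

View pics/hover.png

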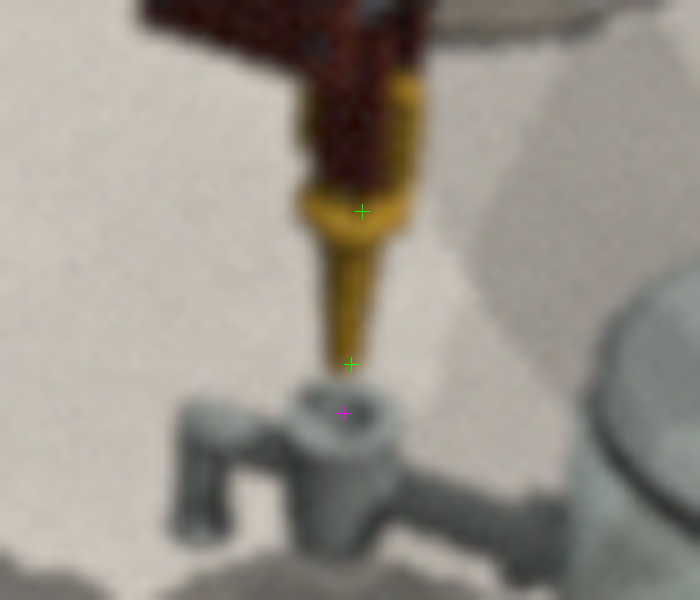

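```bash
python3 -m handwheel '[0.027,0.031,0.1,0,0,0,1,0,0,0.1,0,0,0,1,0,0,0.1,0,0,0,1,0,0,0.1,0,0,0,1,0,0,0.03,0,0,0,1,0,0,0,0,0,0,1,0,0,0,0,0,0,1]'; python3 -m handwheel '[0,0,0.05,0,0,0,1,0,0,0.05,0,0,0,1,0,0,0,0,0,0,1,0,0,0,0,0,0,1]';python3 -m handwheel '[0,0,0.05,0,0,0,1,0,0,0.05,0,0,0,1,0,0,0,0,0,0,1,0,0,0,0,0,0,1]'
```

```text
time: 9.5
eef_pos: [596.1, 42.4, 215.3]
tcp_rot: [180.0, -0.0, 70.1]
ft_force: [-0.4, 0.2, -1.0]
finger_gap: 10.0
grasp_force: 58.0
time: 9.9
eef_pos: [595.9, 42.5, 207.5]
tcp_rot: [-180.0, 0.0, 70.1]
ft_force: [-0.1, -0.4, -0.8]
finger_gap: 10.2
grasp_force: 58.0
time: 10.3
eef_pos: [595.9, 42.5, 200.0]
tcp_rot: [-180.0, 0.0, 70.1]
ft_force: [-0.5, -0.2, -0.6]
finger_gap: 9.5
grasp_force: 58.0
```

Inside the hole without contact so far; continue in small steps.

```bash
python3 -m handwheel '[0,0,0.05,0,0,0,1,0,0,0,0,0,0,1,0,0,0,0,0,0,1]'; python3 -m handwheel '[0,0,0.05,0,0,0,1,0,0,0,0,0,0,1,0,0,0,0,0,0,1]';python3 -m handwheel '[0,0,0.04,0,0,0,1,0,0,0,0,0,0,1,0,0,0,0,0,0,1]'; python3 -c "
from rig import r
o=r.observe();print(o['moment'],o['ft_force'])"
```

```text
time: 10.6
eef_pos: [595.9, 42.4, 196.3]
tcp_rot: [-180.0, 0.0, 70.1]
ft_force: [-0.3, 0.1, -0.3]
finger_gap: 9.9
grasp_force: 58.0
time: 10.9
eef_pos: [595.9, 42.5, 192.5]
tcp_rot: [-180.0, 0.0, 70.1]
ft_force: [-0.1, -0.0, -1.3]
finger_gap: 9.6
grasp_force: 58.0
time: 11.2
eef_pos: [595.7, 42.5, 189.4]
tcp_rot: [-180.0, 0.0, 70.1]
ft_force: [-1.1, 0.1, -1.3]
finger_gap: 9.8
grasp_force: 58.0
[0.0142806  0.41158203 0.03089484] [-1.07829232  0.13975282 -1.2883861 ]
```

```bash
python3 -m handwheel '[-0.002,-0.006,0.03,0,0,0,1,0,0,0,0,0,0,1,0,0,0,0,0,0,1]'; python3 -m handwheel '[0,0,0.03,0,0,0,1,0,0,0,0,0,0,1,0,0,0,0,0,0,1]'; python3 -c "
from rig import r
o=r.observe();print(o['moment'],o['ft_force'])"
```

```text
time: 11.5
eef_pos: [595.4, 42.5, 187.3]
tcp_rot: [-180.0, 0.0, 70.1]
ft_force: [-1.7, -0.0, -1.0]
finger_gap: 9.8
grasp_force: 58.0
time: 11.8
eef_pos: [595.2, 42.6, 184.9]
tcp_rot: [-180.0, 0.0, 70.1]
ft_force: [-1.3, 0.7, -1.5]
finger_gap: 9.7
grasp_force: 58.0
[ 0.16698735  0.51422323 -0.04203585] [-1.26193784  0.70770857 -1.48359811]
```

```bash
python3 -m handwheel '[0.001,-0.007,0.03,0,0,0,1,0,0,0,0,0,0,1,0,0,0,0,0,0,1]'; python3 -m handwheel '[0.001,-0.003,0.03,0,0,0,1,0,0,0,0,0,0,1,0,0,0,0,0,0,1]'; python3 -c "
from rig import r
o=r.observe();print(o['moment'],o['ft_force'])"
```

```text
time: 12.1
eef_pos: [595.0, 42.6, 182.8]
tcp_rot: [180.0, 0.0, 70.1]
ft_force: [-0.9, -0.3, -1.1]
finger_gap: 9.9
grasp_force: 58.0
time: 12.4
eef_pos: [594.8, 42.7, 180.5]
tcp_rot: [180.0, 0.0, 70.1]
ft_force: [-1.1, -0.4, -2.5]
finger_gap: 10.1
grasp_force: 58.0
[-0.17729565  0.4159388  -0.0472725 ] [-1.11508226 -0.37137083 -2.46241866]
```

```bash
python3 -m handwheel '[0.001,-0.005,0.02,0,0,0,1,0,0,0,0,0,0,1,0,0,0,0,0,0,1]'; python3 -m handwheel '[0,-0.003,0.02,0,0,0,1,0,0,0,0,0,0,1,0,0,0,0,0,0,1]'; python3 -m handwheel '[0,0,0.02,0,0,0,1,0,0,0,0,0,0,1,0,0,0,0,0,0,1]';python3 -c "
from rig import r
o=r.observe();print(o['moment'],o['ft_force'])"
```

```text
time: 12.7
eef_pos: [594.8, 42.7, 179.3]
tcp_rot: [180.0, 0.0, 70.1]
ft_force: [-1.0, -2.2, 0.7]
finger_gap: 10.0
grasp_force: 58.0
time: 13.0
eef_pos: [594.8, 42.7, 178.5]
tcp_rot: [179.9, -0.0, 70.1]
ft_force: [-2.9, -0.4, 5.6]
finger_gap: 10.0
grasp_force: 58.0
time: 13.3
eef_pos: [594.9, 42.7, 177.9]
tcp_rot: [179.9, -0.1, 70.1]
ft_force: [-6.0, -1.3, 13.6]
finger_gap: 10.2
grasp_force: 58.0
[-0.54895679  1.54790204 -0.01161862] [-6.00666075 -1.27740789 13.64329105]
```

```bash
python3 -m handwheel '[-0.002,-0.006,0.004,0,0,0,1,0,0,0,0,0,0,1]'; python3 -m handwheel '[0,-0.0023,0.003,0,0,-0.0278,1,0,-0.0023,0.003,0,0,-0.0278,1,0,0,0,0,0,0,1]'; python3 -c "
from rig import r
o=r.observe();print(o['moment'],o['ft_force'])"
```

```text
time: 13.5
eef_pos: [594.8, 42.8, 177.9]
tcp_rot: [179.9, -0.1, 70.1]
ft_force: [-5.5, -2.1, 14.5]
finger_gap: 9.7
grasp_force: 58.0
time: 13.8
eef_pos: [594.4, 42.8, 177.3]
tcp_rot: [179.9, -0.1, 80.2]
ft_force: [-4.2, -1.1, 13.3]
finger_gap: 9.7
grasp_force: 58.0
[-0.50830164  1.38820059  0.06357216] [-4.23339094 -1.13829356 13.34250154]
```

```bash
python3 -m handwheel '[0,-0.005,0.005,0,0,-0.0278,1,0,-0.004,0.004,0,0,-0.0278,1,0,0,0,0,0,0,1]'; python3 -m handwheel '[0,-0.0035,0.004,0,0,-0.0278,1,0,-0.0025,0.004,0,0,-0.0278,1,0,0,0,0,0,0,1]'; python3 -c "
from rig import r
o=r.observe();print(o['moment'],o['ft_force'])"
```

```text
time: 14.1
eef_pos: [593.9, 42.9, 177.0]
tcp_rot: [179.9, -0.1, 90.2]
ft_force: [-4.8, -2.7, 14.1]
finger_gap: 9.7
grasp_force: 58.0
time: 14.4
eef_pos: [593.5, 42.8, 176.7]
tcp_rot: [179.8, -0.0, 100.2]
ft_force: [-5.9, -1.9, 16.7]
finger_gap: 9.9
grasp_force: 58.0
[-0.65817637  1.56118102  0.05217045] [-5.93593173 -1.85387298 16.70474563]
```

```bash
python3 -m handwheel '[-0.001,-0.008,0.004,0,0,-0.0278,1,0,-0.0035,0.004,0,0,-0.0278,1,0,0,0,0,0,0,1]'; python3 -m handwheel '[0,-0.0035,0.004,0,0,-0.0278,1,0,-0.0025,0.004,0,0,-0.0278,1,0,0,0,0,0,0,1]'; python3 -c "
from rig import r
o=r.observe();print(o['moment'],o['ft_force'])"
```

```text
time: 14.7
eef_pos: [593.0, 42.7, 176.4]
tcp_rot: [179.8, 0.0, 110.2]
ft_force: [-5.5, -2.1, 18.0]
finger_gap: 9.8
grasp_force: 58.0
time: 15.0
eef_pos: [592.7, 42.5, 176.1]
tcp_rot: [179.8, 0.0, 120.2]
ft_force: [-6.0, -1.0, 20.1]
finger_gap: 9.9
grasp_force: 58.0
[-0.63122687  1.66274874 -0.07035293] [-6.01472245 -1.02563638 20.13048052]
```

```bash
python3 -m handwheel '[0.001,-0.007,-0.001,0,0,-0.0278,1,0,-0.0025,0.002,0,0,-0.0278,1,0,0,0,0,0,0,1]'; python3 -m handwheel '[0,-0.0025,0.002,0,0,-0.0278,1,0,-0.0025,0.002,0,0,-0.0278,1,0,0,0,0,0,0,1]'; python3 -c "
from rig import r
o=r.observe();print(o['moment'],o['ft_force'])"
```

```text
time: 15.3
eef_pos: [592.3, 42.3, 175.9]
tcp_rot: [179.8, 0.1, 130.2]
ft_force: [-4.5, -0.2, 17.7]
finger_gap: 9.7
grasp_force: 58.0
time: 15.6
eef_pos: [592.0, 42.0, 175.8]
tcp_rot: [179.8, 0.1, 140.2]
ft_force: [-5.7, -1.4, 19.6]
finger_gap: 9.7
grasp_force: 58.0
[-0.61230836  1.46012938 -0.12701107] [-5.65949484 -1.35952029 19.6325412 ]
```

```bash
python3 -m handwheel '[0.002,-0.006,0,0,0,-0.0278,1,0,-0.0025,0.001,0,0,-0.0278,1,0,0,0,0,0,0,1]'; python3 -m handwheel '[0,-0.0025,0.001,0,0,-0.0278,1,0,-0.0025,0.001,0,0,-0.0278,1,0,0,0,0,0,0,1]'; python3 -c "
from rig import r
o=r.observe();print(o['moment'],o['ft_force'])
from h import *; shot(4)
s=load('scene4'); c=(594.5,40.8,160); print(px(s,[c,(594.5,40.8,156)]))
cv2.imwrite('pics/turned.png',crop(s,px(s,c)[0],60,50,13,[((594.5,40.8,156),(0,255,0))])[:600,:800])"
```

```text
time: 15.9
eef_pos: [591.7, 41.7, 175.6]
tcp_rot: [179.8, 0.2, 150.2]
ft_force: [-5.3, -1.3, 18.5]
finger_gap: 9.7
grasp_force: 58.0
time: 16.2
eef_pos: [591.6, 41.3, 175.5]
tcp_rot: [179.8, 0.2, 160.2]
ft_force: [-5.0, -1.5, 18.7]
finger_gap: 9.9
grasp_force: 58.0
[-0.53202908  1.17657429 -0.13080422] [-4.95723761 -1.51801647 18.73388225]
[[276.195654   195.95711913]
 [276.12549104 196.96293789]]
```

View pics/turned.png

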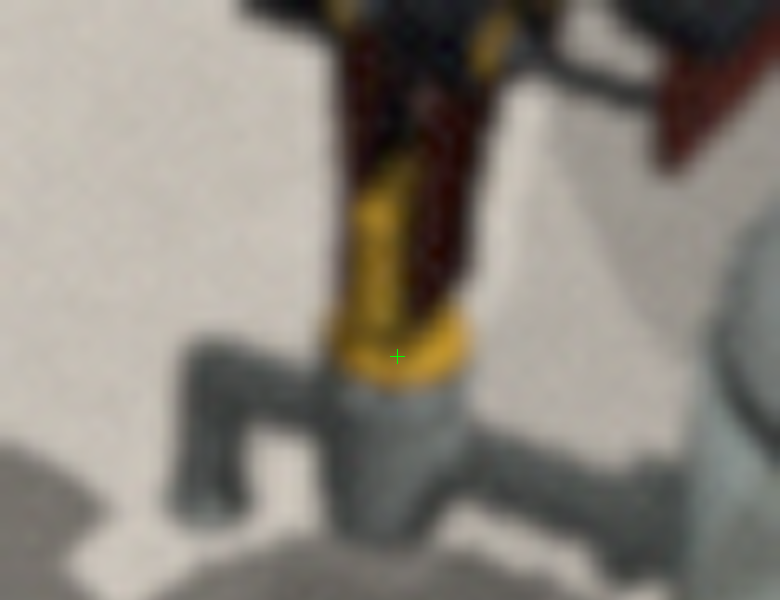

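```bash
python3 -m handwheel '[0.005,-0.004,0.001,0,0,-0.0278,1,0,-0.0025,0.001,0,0,-0.0278,1,0,0,0,0,0,0,1]'; python3 -m handwheel '[0,0.0025,0.001,0,0,0.0278,1,0,0.0025,0.001,0,0,0.0278,1,0,0,0,0,0,0,1]'; python3 -c "
from rig import r
o=r.observe();print(o['moment'],o['ft_force'])"
```

```text
time: 16.6
eef_pos: [591.4, 40.9, 175.4]
tcp_rot: [179.9, 0.3, 170.2]
ft_force: [-3.5, -1.9, 17.0]
finger_gap: 10.1
grasp_force: 58.0
time: 16.9
eef_pos: [591.6, 41.3, 175.3]
tcp_rot: [179.9, 0.3, 160.0]
ft_force: [-3.2, -1.5, 17.6]
finger_gap: 9.6
grasp_force: 58.0
[-0.73607688  0.95432749 -0.01985267] [-3.22910498 -1.50136675 17.61318417]
```

```bash
python3 -m handwheel '[0.004,-0.003,0.001,0,0,-0.0278,1,0,-0.0025,0.001,0,0,-0.0278,1,0,0.0025,0.001,0,0,0.0278,1,0,0.0025,0.001,0,0,0.0278,1,0,0,0,0,0,0,1]'; python3 -m handwheel '[0,0.0025,0.001,0,0,0.0278,1,0,0.0025,0.001,0,0,0.0278,1,0,-0.0025,0.001,0,0,-0.0278,1,0,-0.0025,0.001,0,0,-0.0278,1,0,0,0,0,0,0,1]'
```

```text
time: 17.4
eef_pos: [591.5, 41.2, 175.1]
tcp_rot: [179.9, 0.3, 160.0]
ft_force: [-2.5, -2.9, 17.4]
finger_gap: 9.4
grasp_force: 58.0
time: 17.9
eef_pos: [591.6, 41.2, 174.9]
tcp_rot: [179.8, 0.3, 160.2]
ft_force: [-2.9, -2.1, 17.4]
finger_gap: 10.0
grasp_force: 58.0
```

```bash
python3 -m handwheel '[0.003,0,-0.01,0,0,0,1,0,0,-0.006,0,0,0,1]'; python3 -m handwheel '[0,0,0,0,0,0,0.6,0,0,0,0,0,0,0.4,0,0,0,0,0,0,0.2,0,0,0,0,0,0,0.2,0,0,0,0,0,0,0.2]' 10;  python3 -m handwheel '[0,0,-0.1,0,0,0,0.2,0,0,-0.2,0,0,0,0.2,0,0,-0.4,0,0,0,0.2,0,0,-0.4,0,0,0,0.2,0,0,-0.4,0,0,0,0.2,0,0,-0.4,0,0,0,0.2]'; python3 -m handwheel '[0.5,0,0,0,0,0,0.2,0.5,0,0,0,0,0,0.2,0.5,0,0,0,0,0,0.2,0.5,0,0,0,0,0,0.2,0.5,0,0,0,0,0,0.2,0,0,0,0,0,0,0.2]'
```

```text
time: 18.1
eef_pos: [591.4, 41.2, 175.0]
tcp_rot: [179.9, 0.4, 160.1]
ft_force: [2.3, -1.8, 5.9]
finger_gap: 9.6
grasp_force: 58.0
time: 18.6
eef_pos: [588.4, 42.0, 172.4]
tcp_rot: [-180.0, -0.0, 160.2]
ft_force: [-0.3, 0.7, 1.0]
finger_gap: 35.2
grasp_force: 0.0
time: 19.2
eef_pos: [588.4, 41.8, 317.0]
tcp_rot: [180.0, 0.0, 160.2]
ft_force: [0.3, -0.2, 0.4]
finger_gap: 35.2
grasp_force: 0.0
time: 19.8
eef_pos: [408.7, 106.9, 315.7]
tcp_rot: [180.0, -0.0, 160.4]
ft_force: [1.2, -0.6, 0.0]
finger_gap: 35.2
grasp_force: 0.0
```

```bash
python3 - <<'E'
from h import *; shot(5)
S=load("scene5");T=load("top5")
b=[crop(S,px(S,(594.5,40.8,170))[0],44,50,9,[((594.3,40.8,156),(0,255,0))]),crop(T,px(T,(594.5,40.8,170))[0],44,50,9,[])]
cv2.imwrite("pics/end.png",np.hstack(b))
for s in(S,T):
    h=cv2.cvtColor(s["frame"],cv2.COLOR_RGB2HSV); P,u,v=pts(s,(h[...,0]>10)&(h[...,0]<32)&(h[...,1]>75)); k=(np.hypot(P[:,0]-594,P[:,1]-41)<30)&(P[:,2]>155); P=P[k];u=u[k];v=v[k]
    t=P[:,2]>np.percentile(P[:,2],97)-8; Q=np.array([plane(s,a,c,212)[:2] for a,c in zip(u[t],v[t])]); w=np.linalg.eigh(np.cov(Q.T))[1][:,1]
    print("top z",np.percentile(P[:,2],[90,97]),Q.mean(0),np.degrees(np.arctan2(w[1],w[0]))%180, "vmin..vmax",v.min(),v.max())
E
```

```text
top z [209.87499609 211.17121017] [604.09456505  40.65362876] 164.49962865690654 vmin..vmax 180 199
top z [212.70052655 214.7799532 ] [589.59753888  40.7696908 ] 157.77106441148564 vmin..vmax 161 173
```

View pics/end.png

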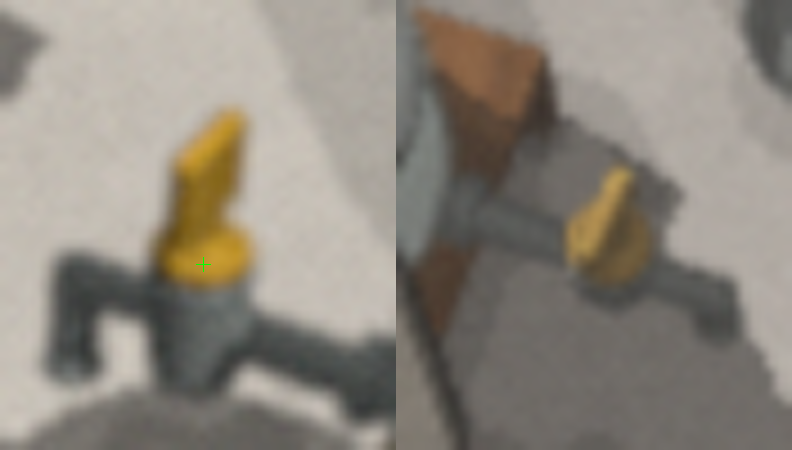

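```bash
python3 - <<'E'
from rig import r
print(r.close_job())
E
```

```text
the job is handed in; nothing more can be done
None
```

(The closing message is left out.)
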